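# Stack spacer, washer and bushing on a lamp arm's pivot bolt

## Robot

A 6-joint arm with a two-finger parallel gripper is mounted at the origin on the work surface. World frame = base frame: x ahead of the robot, y to its left, z up, the work surface at z = 0. Lengths are in m, angles in rad, forces in N, time in s.
With the tool pointing down it reaches from about 0.375 to 0.975 m from the base axis. Payload 3.8 kg.
Tool frame: the origin (TCP) lies on the mounting face of the last link; the fingertips stand 166 mm ahead of it and the grasp point (between the pads) lies 147 mm ahead of it; z points along the fingers, y is the line along which they close (so a half turn about z gives the same grasp; the last joint's range is limited). The gripper opens to 88 mm and grips with 3 to 60 N. Pads are 18 mm wide; open, the fingers measure 123 mm over their backs; the gripper's body (75 mm by 187 mm) begins 45 mm behind the grasp point.
Start: joints at [1.126, 0.264, 1.604, -0, 1.274, -0.037], TCP at [0.268, 0.62, 0.405] pointing down, gripper open.
Joint ranges: [-2.63, 2.63], [-0.94, 2.18], [0.31, 2.57], [-1.31, 4.45], [0, 2.66], [-2.55, 2.55]. Speed limits (rad/s): [2.57, 2.57, 3.14, 3.14, 3.14, 3.14].

## Interface

Orientations are given as a unit quaternion [x, y, z, w].
In Python, from cell import telemetry, imaging, job, models gives the robot as it stands.
- The arm moves only by the tool move_arm, never from a script. Its argument "targets" is a list of rows, each a list of 7 numbers: the turn, a rotation vector about the world's x, y, z in degrees, then the shift along the world's x, y, z in cm, then the gripper's target within -1 to 1 (shut at 1, half-way at 0, fully open at -1). In form: [[rx, ry, rz, dx, dy, dz, hand], ...]. A call has 1 to 12 rows; each row is the pose to reach, as a shift and turn from the pose commanded when the call began; what a row does not reach only later rows make up. A row lasts 1/10 s, in which the tool goes at most 50 mm and 8.59 degrees, less where a joint would pass 70% of its speed; a pose out of reach is approached as far as the arm can. A call with a gripper value outside its range is refused whole. The fingers move at their own pace and stop on an object; "force" is the grip in N (left out, the last holds). Time passes only in rows, so rows that repeat a pose let the fingers close. It gives the time, the measured TCP pose, the force, the opening and the grip force at its end, in the units of the state.
- telemetry.state(): the state, without advancing time (a new reading comes with each control period).
- imaging.capture(name): name is "scene" or "top"; returns a dict with "img" (400x640x3 uint8, red, green, blue), "camera_matrix" (3x3 intrinsics, pixels), "camera_from_world" (4x4, takes a point from world to camera coordinates). Camera axes: x right, y up, looking along -z (the intrinsics and any distortion apply to the point x, -y, -z); pixel columns grow to the right and rows downward; lengths in m; the calibration is good to about 2 mm. A picture is of the moment at which its call begins. There is no depth.
- job.job_done(): hands the job in; it is judged then, once.
Trained networks look in a picture, given as the dict that the camera call returned (one of the last four; its "shot" number tells which), for a name from the list of things; names that differ only in an ending like _2 or _b are one class to them, and where a whole thing is asked for, a point or a joint stands for the part that bears it (a point fixed in the world has none). Each returns a list of dicts, best first, with "confidence" (0 to 1); they miss things now and then, are a little off and sometimes report something else, mostly with a low value. They report only what shows in the picture. A call takes as long as a camera call. They do not tell look-alikes from the thing itself.
- models.look_for(picture, query): "location" ([x, y, z] in m, in world coordinates, good to about 4 mm: the middle of the surface that is visible of it).
The state is a dict: "time": time; "joints": joint angles; "qvel": joint speeds; "joint_torque": joint torques, N m; "tcp_pos": TCP position; "tool_rot": TCP orientation; "contact_force": force on the tool from outside, world axes, zero at the start; "wrist_torque": the same for the moment, N m; "grip_width": opening from 0.0 (shut) to 1.0 (fully open); "grip_force": force on a finger pad.
Only numpy, scipy, OpenCV 4.12 (cv2) and the standard library are available. Lean on these libraries where they do the work, as an engineer would, in place of code of your own. Each camera call takes 0.05 s, during which the arm holds its last target. There are 200 camera calls.

## Task

On the electronics bench, thread three loose steel parts onto the upright pivot bolt of the lamp-arm bracket: first the short spacer, then the flat washer, then the flanged bushing with its flange down. Each must sit flat on the one below, the spacer on the bracket. A taller spacer tube on the mat is a leftover from another job.

Things in the scene. Friction and masses are not known exactly. Their poses are not given: they have to be found in the camera images.
- seat (a point): The point on the axis of the upright pivot bolt where the bolt leaves the bracket: the centre of the round flat seat the spacer must stand on, 29 mm above the bench top; z points up along the bolt. The bracket is fixed: a grey plate 110 x 90 x 20 mm lying on the blue mat, with a round dark boss (58 mm diameter, 6 mm high) in its middle. The steel bolt is 12 mm in diameter and stands 56 mm above this point; its last 10 mm taper to 4 mm.
- spacer: The short spacer: a plain steel tube standing on end on the mat, 40 mm outside diameter, 28 mm bore, 20 mm high. Origin at the centre of its underside, z up. Loose, about 0.1 kg. (An unlisted leftover tube of the same diameters, but 45 mm high, also stands on the mat, at least 110 mm away centre to centre.)
- washer: The flat washer: a steel ring lying flat on the mat, 56 mm outside diameter, 28 mm bore, 8 mm thick. Origin at the centre of its underside, z up. Loose, about 0.11 kg.
- bushing: The flanged bushing: a steel sleeve 40 mm outside diameter, 28 mm bore, 22 mm high over all, with a flange 54 mm in diameter and 5 mm thick at its lower end; it stands on its flange on the mat. Origin at the centre of the flange's underside, z up. Loose, about 0.12 kg. The mat is 3 mm thick, so all loose parts start with their undersides 3 mm above the bench top. The other small objects on the mat are under 55 mm high.
Mind the look-alikes: they are no part of the job. What is meant by the part that bears seat is not green, and is the smaller of those in its own colour. What is shaped like the spacer but blue is not meant.

How it is judged:
By the outcome, as a careful person would: the job done as asked, in the order asked, and still so for the second after the job is handed in, with the robot touching nothing.
It also fails if it takes over 69 s, if anything falls off the work surface, if the arm or the gripper's body presses on something with over 40 N, if the wrist force passes 120 N, or if a joint passes its speed limit or range.

## Working session

There is one attempt and no reset: what is moved stays moved. The work goes in short steps, Python scripts to look and compute and a tool call to move; the robot and the scene stay as the last step left them, time stands still between calls to the robot, and variables do not carry over. Pictures are saved under pics/ and viewed, at most 10 in all, crops included, and the job is handed in when it is done.

Besides the shell and the picture viewer there is one more tool, called after "Request:" as name(argument=value, ...) on one line, values as JSON. move_arm: Moves the arm, as the interface text tells. Its arguments: {"type":"object","properties":{"targets":{"type":"array"},"force":{"type":"number"}},"required":["targets"]}

```bash
ls; mkdir -p pics; python3 - <<'E'
from cell import telemetry, imaging, job, models
import cv2, numpy as np
for n in ("scene","top"):
    p=imaging.capture(n)
    cv2.imwrite(f"pics/{n}0.png",p["img"][:,:,::-1])
    K=p["camera_matrix"];T=p["camera_from_world"]
    print(n,np.round(K,1).tolist(),np.round(T,3).tolist(),[k for k in p])
    for q in ("seat","spacer","washer","bushing"):
        for d in models.look_for(p,q):
            X=np.array(T)@np.r_[d["location"],1]; X=X[:3]*[1,-1,-1]; u=np.array(K)@X;u=u/u[2]
            print(q,np.round(d["location"],3),round(d["confidence"],2),u[:2].round())
print(telemetry.state())
E
```

```text
pics
scene [[409.8, 0.0, 323.2], [0.0, 409.8, 198.9], [0.0, 0.0, 1.0]] [[0.038, 0.999, -0.002, -0.023], [-0.724, 0.029, 0.689, 0.282], [0.689, -0.025, 0.725, -1.297], [0.0, 0.0, 0.0, 1.0]] ['img', 'camera_matrix', 'camera_from_world', 'shot']
seat [ 0.537 -0.011  0.025] 0.63 [317. 240.]
seat [ 0.708 -0.133  0.023] 0.6 [256. 313.]
spacer [0.487 0.172 0.015] 0.51 [395. 223.]
spacer [0.459 0.251 0.018] 0.48 [426. 212.]
washer [0.598 0.209 0.013] 0.6 [420. 262.]
bushing [ 0.421 -0.283  0.014] 0.87 [203. 208.]
top [[411.7, 0.0, 308.6], [0.0, 411.7, 204.6], [0.0, 0.0, 1.0]] [[-0.023, -1.0, -0.021, 0.016], [0.985, -0.026, 0.172, -0.429], [-0.172, -0.017, 0.985, -1.153], [0.0, 0.0, 0.0, 1.0]] ['img', 'camera_matrix', 'camera_from_world', 'shot']
seat [ 0.178 -0.287  0.024] 0.75 [415. 291.]
seat [ 0.518 -0.021  0.021] 0.71 [317. 176.]
seat [ 0.691 -0.134  0.023] 0.57 [353. 119.]
spacer [0.455 0.252 0.026] 0.64 [225. 199.]
spacer [0.479 0.174 0.024] 0.56 [251. 190.]
washer [0.603 0.21  0.007] 0.71 [240. 152.]
bushing [ 0.411 -0.286  0.01 ] 0.48 [408. 210.]
bushing [0.599 0.213 0.008] 0.29 [239. 153.]
{'time': 0.5, 'joints': array([ 1.12612355e+00,  2.63878924e-01,  1.60402583e+00, -1.37087030e-05,
        1.27368163e+00, -3.68944684e-02]), 'qvel': array([-0.00102324, -0.00271263,  0.00163797, -0.00014378, -0.00089041,
       -0.0004949 ]), 'joint_torque': array([-6.79448367e-04, -5.01431644e+01, -3.56799889e+01,  7.28295743e-02,
        2.00491876e-02, -4.07871028e-05]), 'tcp_pos': array([0.26768013, 0.61964105, 0.40470596]), 'tool_rot': array([2.02477485e-01, 9.79286918e-01, 1.48042606e-06, 7.11224164e-06]), 'contact_force': array([ 0.88685817,  0.13335917, -1.04080408]), 'wrist_torque': array([0.00624145, 0.0100807 , 0.03688981]), 'grip_force': 0.0, 'grip_width': 0.9993956799779764}
```

```bash
python3 -c "
import cv2
a=cv2.imread('pics/scene0.png');b=cv2.imread('pics/top0.png')
cv2.imwrite('pics/a.png',cv2.resize(a[130:400,100:540],(800,491),interpolation=2))
cv2.imwrite('pics/b.png',cv2.resize(b[60:330,140:540],(800,540),interpolation=2))"
```

```text
(no output)
```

View pics/a.png

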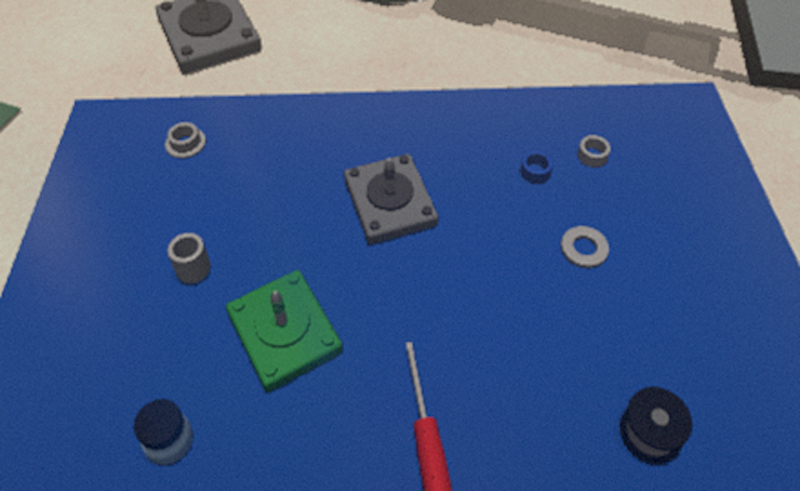

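View pics/b.png

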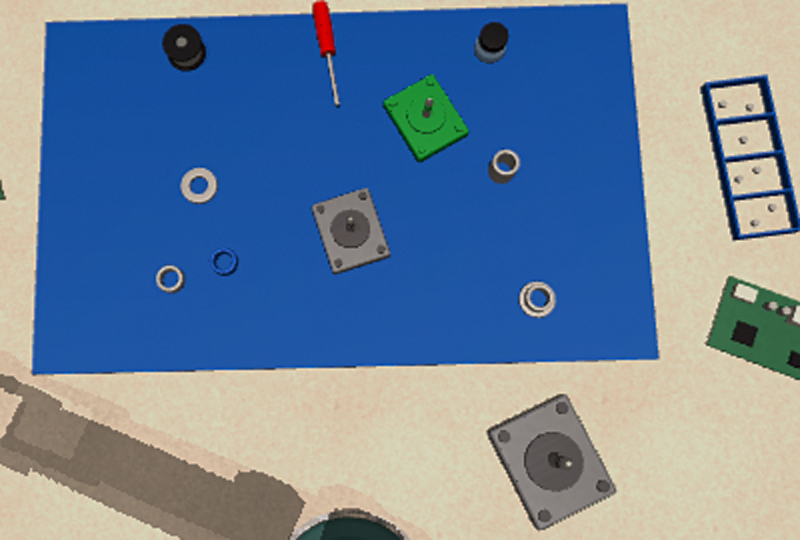

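The mat's grey bracket, at scene crop (390,190), is the target. The green one and the larger grey one off the mat are decoys. The steel spacer is at (595,150) with a blue look-alike beside it at (537,167), the washer is at (585,246) and the bushing at (185,138). I'll refine the positions by fitting silhouettes in both views.

```bash
cat > fit.py <<'E'
from cell import imaging
import cv2, numpy as np
from scipy.optimize import minimize
t=np.linspace(0,2*np.pi,40)
def ring(r,z): return np.c_[r*np.cos(t),r*np.sin(t),z+0*t]
def box(z): return np.array([[sx*.055,sy*.045,z] for sx in(-1,1) for sy in(-1,1)])
M={"spacer":[(ring(.02,.003),ring(.02,.023))],
 "washer":[(ring(.028,.003),ring(.028,.011))],
 "bushing":[(ring(.027,.003),ring(.027,.008)),(ring(.02,.008),ring(.02,.025))],
 "seat":[(box(.003),box(.023)),(ring(.029,.023),ring(.029,.029)),(ring(.006,.029),ring(.006,.075),ring(.002,.085))]}
def proj(p,X):
    X=(p["camera_from_world"]@np.c_[X,np.ones(len(X))].T)[:3].T*[1,-1,-1]
    u=(p["camera_matrix"]@X.T).T; return u[:,:2]/u[:,2:]
S=8
def crop(p,xy,h=45):
    c=proj(p,np.array([[xy[0],xy[1],.015]]))[0].round().astype(int)-h
    c=np.maximum(c,0)
    im=p["img"][c[1]:c[1]+2*h,c[0]:c[0]+2*h]
    hsv=cv2.cvtColor(im,cv2.COLOR_RGB2HSV)
    fg=~((hsv[...,1]>110)&(abs(hsv[...,0].astype(int)-110)<20))
    n,l,st,ce=cv2.connectedComponentsWithStats(fg.astype(np.uint8))
    k=min((k for k in range(1,n) if st[k,4]>40),key=lambda k:np.hypot(*(ce[k]-h)))
    m=(l==k).astype(np.uint8)
    cs,_=cv2.findContours(m,cv2.RETR_EXTERNAL,cv2.CHAIN_APPROX_NONE)
    return c,cv2.drawContours(m.copy(),cs,-1,1,-1)
def render(p,name,v,c,h):
    ca,sa=np.cos(v[2]),np.sin(v[2]);R=np.array([[ca,-sa,0],[sa,ca,0],[0,0,1]])
    im=np.zeros((h[0]*4,h[1]*4),np.uint8)
    for part in M[name]:
        X=np.vstack(part)@R.T+[v[0],v[1],0]
        u=(proj(p,X)-c+.5)*4
        cv2.fillConvexPoly(im,cv2.convexHull((u*16).astype(np.int32)),1,shift=4) if 0 else cv2.fillPoly(im,[cv2.convexHull((u*16).astype(np.int32))],1,shift=4)
    return cv2.resize(im.astype(np.float32),(h[1],h[0]),interpolation=cv2.INTER_AREA)
def fit(ps,name,xy,yaw=0):
    cs=[crop(p,xy) for p in ps]
    f=lambda v:sum(((render(p,name,[v[0],v[1],v[2]*10],c,m.shape)-m)**2).sum() for p,(c,m) in zip(ps,cs))
    best=min((minimize(f,[xy[0],xy[1],y/10],method="Nelder-Mead",options=dict(initial_simplex=[[xy[0],xy[1],y/10],[xy[0]+.01,xy[1],y/10],[xy[0],xy[1]+.01,y/10],[xy[0],xy[1],y/10+.02]])) for y in ([0,.25,-.25,1.57,1.3,1.8] if name=="seat" else [0])),key=lambda r:r.fun)
    return best.x.round(4),round(best.fun,1),[int(m.sum()) for c,m in cs]
E
python3 - <<'E'
from fit import *
ps=[imaging.capture(n) for n in("scene","top")]
for n,xy in dict(spacer=(.457,.252),washer=(.6,.21),bushing=(.416,-.285),seat=(.528,-.015)).items():
    print(n,fit(ps,n,xy),*[fit([p],n,xy) for p in ps])
E
```

```text
spacer (array([0.4558, 0.253 , 0.0139]), np.float64(31.5), [255, 155]) (array([0.4554, 0.2521, 0.0243]), np.float64(8.5), [255]) (array([0.4572, 0.2551, 0.0053]), np.float64(9.7), [155])
washer (array([0.6007, 0.2124, 0.0103]), np.float64(35.9), [481, 267]) (array([0.6007, 0.2113, 0.0102]), np.float64(15.4), [481]) (array([0.6018, 0.214 , 0.0102]), np.float64(5.7), [267])
bushing (array([ 0.4131, -0.2892,  0.0184]), np.float64(34.1), [356, 264]) (array([ 0.4121, -0.2906,  0.0305]), np.float64(6.3), [356]) (array([ 0.4131, -0.2874,  0.0192]), np.float64(6.2), [264])
seat (array([ 0.5225, -0.0166,  0.0283]), np.float64(157.7), [1702, 1091]) (array([ 0.5218, -0.0173,  0.0288]), np.float64(95.6), [1702]) (array([ 0.5229, -0.015 ,  0.0285]), np.float64(39.2), [1091])
```

Request:
move_arm(targets=[[0, 0, -48.6, 18.8, -36.6, -11.5, -1], [0, 0, -48.6, 18.8, -36.6, -11.5, -1], [0, 0, -48.6, 18.8, -36.6, -11.5, -1], [0, 0, -48.6, 18.8, -36.6, -11.5, -1], [0, 0, -48.6, 18.8, -36.6, -11.5, -1], [0, 0, -48.6, 18.8, -36.6, -11.5, -1], [0, 0, -48.6, 18.8, -36.6, -11.5, -1], [0, 0, -48.6, 18.8, -36.6, -11.5, -1], [0, 0, -48.6, 18.8, -36.6, -11.5, -1], [0, 0, -48.6, 18.8, -36.6, -11.5, -1], [0, 0, -48.6, 18.8, -36.6, -11.5, -1], [0, 0, -48.6, 18.8, -36.6, -11.5, -1]], force=20)

```text
time: 1.8
tcp_pos: [0.4556, 0.2546, 0.2903]
tool_rot: [0.587, 0.809, 0.001, 0.0]
contact_force: [0.1, 0.2, 0.2]
grip_width: 0.999
grip_force: 0.0
```

Request:
move_arm(targets=[[0, 0, 0, 0.05, 0, -4, -1], [0, 0, 0, 0.05, 0, -8, -1], [0, 0, 0, 0.05, 0, -10, -1], [0, 0, 0, 0.05, 0, -11.4, -1], [0, 0, 0, 0.05, 0, -11.8, -1], [0, 0, 0, 0.05, 0, -11.8, 0.3], [0, 0, 0, 0.05, 0, -11.8, 0.8], [0, 0, 0, 0.05, 0, -11.8, 0.8], [0, 0, 0, 0.05, 0, -11.8, 0.8], [0, 0, 0, 0.05, 0, -11.8, 0.8], [0, 0, 0, 0.05, 0, -11.8, 0.8], [0, 0, 0, 0.05, 0, -11.8, 0.8]])

```text
time: 3.0
tcp_pos: [0.4563, 0.2536, 0.172]
tool_rot: [0.588, 0.809, 0.0, 0.0]
contact_force: [-0.0, -0.3, 1.7]
grip_width: 0.447
grip_force: 20.0
```

Request:
move_arm(targets=[[0, 0, 0, 0, 0, 4, 0.8], [0, 0, 0, 0, 0, 9, 0.8], [0, 0, 0, 0, 0, 13, 0.8], [0, 0, 0, 6.6, -27, 13, 0.8], [0, 0, 0, 6.6, -27, 13, 0.8], [0, 0, 0, 6.6, -27, 13, 0.8], [0, 0, 0, 6.6, -27, 13, 0.8], [0, 0, 0, 6.6, -27, 13, 0.8], [0, 0, 0, 6.6, -27, 13, 0.8], [0, 0, 0, 6.6, -27, 13, 0.8], [0, 0, 0, 6.6, -27, 13, 0.8], [0, 0, 0, 6.6, -27, 13, 0.8]])

```text
time: 4.2
tcp_pos: [0.5217, -0.0155, 0.3013]
tool_rot: [0.587, 0.809, -0.0, -0.001]
contact_force: [-0.8, 0.5, -0.2]
grip_width: 0.45
grip_force: 20.0
```

```bash
python3 - <<'E'
from fit import *
from cell import telemetry
s=telemetry.state();print(s["tcp_pos"],s["grip_width"])
a=[imaging.capture(n)["img"] for n in("scene","top")]
cv2.imwrite("pics/c.png",np.hstack([cv2.resize(a[0][100:300,240:400],(400,500)),cv2.resize(a[1][80:280,240:400],(400,500))])[:,:,::-1])
E
```

```text
[ 0.52173937 -0.0155454   0.30127668] 0.4503156336508444
```

View pics/c.png

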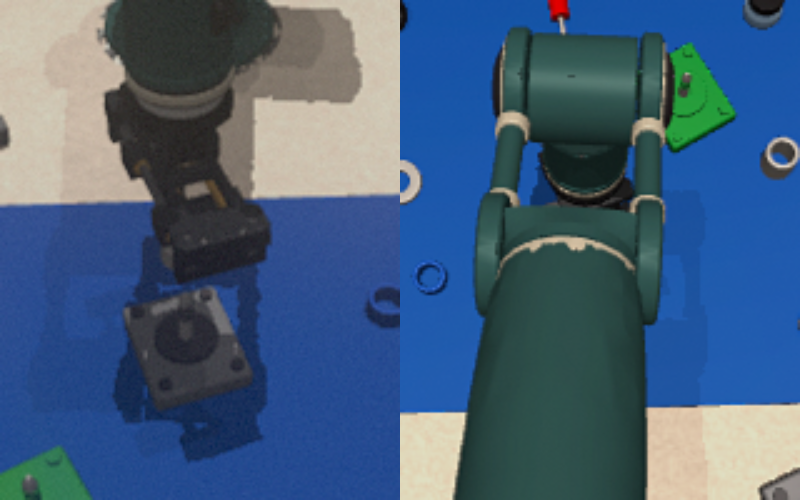

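The picture shows the spacer held over the bracket (bolt at about (185,325) in the left half). Lowering it now.

Request:
move_arm(targets=[[0, 0, 0, 0, 0, -2, 0.8], [0, 0, 0, 0, 0, -3, 0.8], [0, 0, 0, 0, 0, -4, 0.8], [0, 0, 0, 0, 0, -5, 0.8], [0, 0, 0, 0, 0, -6, 0.8], [0, 0, 0, 0, 0, -7, 0.8], [0, 0, 0, 0, 0, -8, 0.8], [0, 0, 0, 0, 0, -9, 0.8], [0, 0, 0, 0, 0, -9.6, 0.8], [0, 0, 0, 0, 0, -10, 0.8], [0, 0, 0, 0, 0, -10.3, 0.8], [0, 0, 0, 0, 0, -10.3, 0.8]])

```text
time: 5.5
tcp_pos: [0.5222, -0.0164, 0.1985]
tool_rot: [0.588, 0.809, -0.0, -0.0]
contact_force: [-0.4, 0.4, -0.8]
grip_width: 0.449
grip_force: 20.0
```

Request:
move_arm(targets=[[0, 0, 0, 0, 0, -0.05, 0.8], [0, 0, 0, 0, 0, -0.05, -1], [0, 0, 0, 0, 0, -0.05, -1], [0, 0, 0, 0, 0, -0.05, -1], [0, 0, 0, 0, 0, -0.05, -1], [0, 0, 0, 0, 0, -0.05, -1], [0, 0, 0, 0, 0, 2, -1], [0, 0, 0, 0, 0, 5, -1], [0, 0, 0, 0, 0, 10, -1], [0, 0, 0, 0, 0, 10, -1]])

```text
time: 6.5
tcp_pos: [0.5253, -0.0166, 0.3059]
tool_rot: [0.588, 0.809, 0.003, 0.005]
contact_force: [1.8, -0.9, -0.4]
grip_width: 0.999
grip_force: 0.0
```

Request:
move_arm(targets=[[0, 0, 0, 7.85, 22.9, 0, -1], [0, 0, 0, 7.85, 22.9, 0, -1], [0, 0, 0, 7.85, 22.9, 0, -1], [0, 0, 0, 7.85, 22.9, 0, -1], [0, 0, 0, 7.85, 22.9, 0, -1], [0, 0, 0, 7.85, 22.9, 0, -1], [0, 0, 0, 7.85, 22.9, 0, -1], [0, 0, 0, 7.85, 22.9, 0, -1], [0, 0, 0, 7.85, 22.9, -4, -1]])

```text
time: 7.4
tcp_pos: [0.6036, 0.2122, 0.2646]
tool_rot: [0.588, 0.809, 0.005, 0.004]
contact_force: [1.2, -0.7, 1.2]
grip_width: 1.002
grip_force: 0.0
```

```bash
python3 - <<'E'
from fit import *
from cell import telemetry
s=telemetry.state();print(s["tcp_pos"],s["grip_width"])
a=[imaging.capture(n)["img"] for n in("scene","top")]
cv2.imwrite("pics/d.png",np.hstack([cv2.resize(a[0][180:300,250:400],(400,320),interpolation=2),cv2.resize(a[1][120:240,240:390],(400,320),interpolation=2)])[:,:,::-1])
E
```

```text
[0.60358243 0.21215607 0.26461342] 1.0016489612443742
```

View pics/d.png

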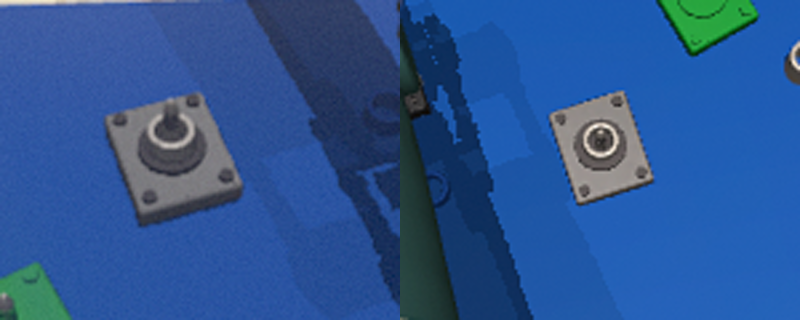

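The spacer is down on the boss around the bolt, at (172,130) on the left and (600,140) on the right. The measured TCP is now about 6 mm off what I commanded, so I'll check whether it settles.

Request:
move_arm(targets=[[0, 0, 0, 0, 0, 0, -1], [0, 0, 0, 0, 0, 0, -1], [0, 0, 0, 0, 0, 0, -1]])

```text
time: 7.8
tcp_pos: [0.6014, 0.2124, 0.2606]
tool_rot: [0.588, 0.809, 0.001, 0.001]
contact_force: [-0.0, -0.4, -0.2]
grip_width: 0.999
grip_force: 0.0
```

```bash
python3 - <<'E'
from cell import telemetry
s=telemetry.state();print(s)
E
```

```text
{'time': 7.8, 'joints': array([ 3.00419746e-01,  3.15695331e-01,  1.81866424e+00, -5.92444314e-05,
        1.00448974e+00, -1.37046717e-02]), 'qvel': array([ 5.96287846e-03,  1.10183411e-03, -1.31642603e-03,  3.70546605e-05,
       -2.59260383e-03,  9.85143161e-04]), 'joint_torque': array([-8.76750844e-02, -4.82924616e+01, -3.11201942e+01,  5.89955645e-02,
        3.72570846e-02, -9.92291061e-04]), 'tcp_pos': array([0.6014252 , 0.21237763, 0.26057543]), 'tool_rot': array([0.58778597, 0.80901531, 0.00108355, 0.00084144]), 'contact_force': array([-0.04841607, -0.40599892, -0.15347799]), 'wrist_torque': array([-0.0151195 ,  0.07674097,  0.00710265]), 'grip_force': 0.0, 'grip_width': 0.9986991124090303}
```

Request:
move_arm(targets=[[0, 0, 0, 0, 0, -3, -1], [0, 0, 0, 0, 0, -6, -1], [0, 0, 0, 0, 0, -7.5, -1], [0, 0, 0, 0, 0, -8.2, -1], [0, 0, 0, 0, 0, -8.2, -1], [0, 0, 0, 0, 0, -8.2, -1], [0, 0, 0, 0, 0, -8.2, -1], [0, 0, 0, 0, 0, -8.2, -1]])

```text
time: 8.6
tcp_pos: [0.6014, 0.2129, 0.1781]
tool_rot: [0.588, 0.809, 0.001, 0.001]
contact_force: [0.6, 0.1, -0.0]
grip_width: 1.001
grip_force: 0.0
```

Request:
move_arm(targets=[[0, 0, 0, 0, 0, -0.5, -1], [0, 0, 0, 0, 0, -0.6, -1], [0, 0, 0, 0, 0, -0.6, -1], [0, 0, 0, 0, 0, -0.6, 0.5], [0, 0, 0, 0, 0, -0.6, 0.8], [0, 0, 0, 0, 0, -0.6, 0.8], [0, 0, 0, 0, 0, -0.6, 0.8], [0, 0, 0, 0, 0, -0.6, 0.8], [0, 0, 0, 0, 0, -0.6, 0.8]])

```text
time: 9.5
tcp_pos: [0.6007, 0.2127, 0.1707]
tool_rot: [0.588, 0.809, 0.0, 0.0]
contact_force: [-0.0, -0.4, -0.1]
grip_width: 0.62
grip_force: 20.0
```

Request:
move_arm(targets=[[0, 0, 0, 0, 0, 4, 0.8], [0, 0, 0, 0, 0, 9, 0.8], [0, 0, 0, 0, 0, 13, 0.8], [0, 0, 0, -7.8, -22.9, 13, 0.8], [0, 0, 0, -7.8, -22.9, 13, 0.8], [0, 0, 0, -7.8, -22.9, 13, 0.8], [0, 0, 0, -7.8, -22.9, 13, 0.8], [0, 0, 0, -7.8, -22.9, 13, 0.8], [0, 0, 0, -7.8, -22.9, 13, 0.8], [0, 0, 0, -7.8, -22.9, 13, 0.8], [0, 0, 0, -7.8, -22.9, 13, 0.8], [0, 0, 0, -7.8, -22.9, 13, 0.8]])

```text
time: 10.7
tcp_pos: [0.5232, -0.0152, 0.3007]
tool_rot: [0.587, 0.81, 0.0, -0.0]
contact_force: [0.4, 0.3, -1.2]
grip_width: 0.621
grip_force: 20.0
```

Request:
move_arm(targets=[[0, 0, 0, 0, 0, 0, 0.8], [0, 0, 0, 0, 0, 0, 0.8], [0, 0, 0, 0, 0, -2, 0.8], [0, 0, 0, 0, 0, -3, 0.8], [0, 0, 0, 0, 0, -4, 0.8], [0, 0, 0, 0, 0, -5, 0.8], [0, 0, 0, 0, 0, -6, 0.8], [0, 0, 0, 0, 0, -7, 0.8], [0, 0, 0, 0, 0, -7.5, 0.8], [0, 0, 0, 0, 0, -7.9, 0.8], [0, 0, 0, 0, 0, -7.9, 0.8], [0, 0, 0, 0, 0, -7.9, 0.8]])

```text
time: 11.9
tcp_pos: [0.5229, -0.0164, 0.2219]
tool_rot: [0.588, 0.809, 0.0, 0.0]
contact_force: [0.2, -0.1, -1.5]
grip_width: 0.622
grip_force: 20.0
```

Need 0.2167, so about 5 mm further.

Request:
move_arm(targets=[[0, 0, 0, 0, 0, -0.2, 0.8], [0, 0, 0, 0, 0, -0.4, 0.8], [0, 0, 0, 0, 0, -0.46, 0.8], [0, 0, 0, 0, 0, -0.46, 0.8], [0, 0, 0, 0, 0, -0.46, 0.8]])

```text
time: 12.4
tcp_pos: [0.5227, -0.0164, 0.2171]
tool_rot: [0.588, 0.809, 0.0, 0.0]
contact_force: [0.3, 0.0, -1.8]
grip_width: 0.623
grip_force: 20.0
```

Request:
move_arm(targets=[[0, 0, 0, 0, 0, 0, -1], [0, 0, 0, 0, 0, 0, -1], [0, 0, 0, 0, 0, 0, -1], [0, 0, 0, 0, 0, 0, -1], [0, 0, 0, 0, 0, 0, -1], [0, 0, 0, 0, 0, 2, -1], [0, 0, 0, 0, 0, 5, -1], [0, 0, 0, 0, 0, 8, -1]])

```text
time: 13.2
tcp_pos: [0.5223, -0.0163, 0.2974]
tool_rot: [0.588, 0.809, -0.0, -0.001]
contact_force: [0.6, 0.3, -0.1]
grip_width: 0.999
grip_force: 0.0
```

Request:
move_arm(targets=[[0, 0, 0, -10.95, -27.2, 0, -1], [0, 0, 0, -10.95, -27.2, 0, -1], [0, 0, 0, -10.95, -27.2, 0, -1], [0, 0, 0, -10.95, -27.2, 0, -1], [0, 0, 0, -10.95, -27.2, 0, -1], [0, 0, 0, -10.95, -27.2, 0, -1], [0, 0, 0, -10.95, -27.2, 0, -1], [0, 0, 0, -10.95, -27.2, 0, -1], [0, 0, 0, -10.95, -27.2, 0, -1], [0, 0, 0, -10.95, -27.2, -4, -1], [0, 0, 0, -10.95, -27.2, -8, -1], [0, 0, 0, -10.95, -27.2, -8, -1]])

```text
time: 14.4
tcp_pos: [0.4112, -0.2847, 0.212]
tool_rot: [0.586, 0.81, 0.0, -0.006]
contact_force: [-0.6, 0.2, -0.5]
grip_width: 0.998
grip_force: 0.0
```

```bash
python3 - <<'E'
from fit import *
from cell import telemetry
s=telemetry.state();print(s["tcp_pos"],s["tool_rot"])
a=[imaging.capture(n)["img"] for n in("scene","top")]
cv2.imwrite("pics/e.png",np.hstack([cv2.resize(a[0][150:300,160:350],(400,320),interpolation=2),cv2.resize(a[1][120:270,240:430],(400,320),interpolation=2)])[:,:,::-1])
E
```

```text
[ 0.41120558 -0.28474751  0.21204061] [ 5.86464145e-01  8.09955164e-01  2.72118768e-04 -5.68910548e-03]
```

View pics/e.png

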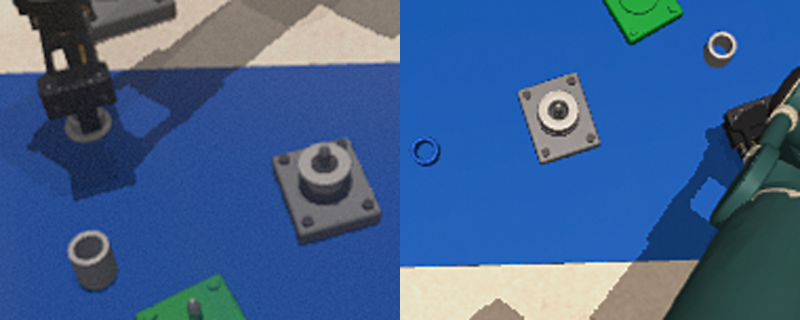

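The washer sits flat on the spacer, at (322,165) left and (560,108) right, and the gripper is over the bushing at (88,125). I'll let the arm settle, then descend.

Request:
move_arm(targets=[[0, 0, 0, 0, 0, 0, -1], [0, 0, 0, 0, 0, 0, -1], [0, 0, 0, 0, 0, 0, -1], [0, 0, 0, 0, 0, 0, -1]])

```text
time: 14.9
tcp_pos: [0.4136, -0.2887, 0.2183]
tool_rot: [0.588, 0.809, -0.0, 0.001]
contact_force: [0.5, -0.2, 0.2]
grip_width: 1.004
grip_force: 0.0
```

Request:
move_arm(targets=[[0, 0, 0, 0, 0, -2, -1], [0, 0, 0, 0, 0, -3.3, -1], [0, 0, 0, 0, 0, -4, -1], [0, 0, 0, 0, 0, -4, -1], [0, 0, 0, 0, 0, -4, -1], [0, 0, 0, 0, 0, -4, 0.3], [0, 0, 0, 0, 0, -4, 0.8], [0, 0, 0, 0, 0, -4, 0.8], [0, 0, 0, 0, 0, -4, 0.8], [0, 0, 0, 0, 0, -4, 0.8], [0, 0, 0, 0, 0, -4, 0.8], [0, 0, 0, 0, 0, -4, 0.8]])

```text
time: 16.1
tcp_pos: [0.4132, -0.2884, 0.1772]
tool_rot: [0.588, 0.809, -0.0, -0.0]
contact_force: [-0.9, -0.2, 0.8]
grip_width: 0.45
grip_force: 20.0
```

Request:
move_arm(targets=[[0, 0, 0, 0, 0, 4, 0.8], [0, 0, 0, 0, 0, 9, 0.8], [0, 0, 0, 0, 0, 13, 0.8], [0, 0, 0, 10.95, 27.2, 13, 0.8], [0, 0, 0, 10.95, 27.2, 13, 0.8], [0, 0, 0, 10.95, 27.2, 13, 0.8], [0, 0, 0, 10.95, 27.2, 13, 0.8], [0, 0, 0, 10.95, 27.2, 13, 0.8], [0, 0, 0, 10.95, 27.2, 13, 0.8], [0, 0, 0, 10.95, 27.2, 13, 0.8], [0, 0, 0, 10.95, 27.2, 13, 0.8], [0, 0, 0, 10.95, 27.2, 13, 0.8]])

```text
time: 17.3
tcp_pos: [0.5222, -0.017, 0.3067]
tool_rot: [0.588, 0.809, -0.001, -0.0]
contact_force: [0.9, -0.7, -2.4]
grip_width: 0.451
grip_force: 20.0
```

Request:
move_arm(targets=[[0, 0, 0, 0, 0, 0, 0.8], [0, 0, 0, 0, 0, 0, 0.8], [0, 0, 0, 0, 0, 0, 0.8], [0, 0, 0, 0, 0, -2, 0.8], [0, 0, 0, 0, 0, -3, 0.8], [0, 0, 0, 0, 0, -4, 0.8], [0, 0, 0, 0, 0, -5, 0.8], [0, 0, 0, 0, 0, -6, 0.8], [0, 0, 0, 0, 0, -6.8, 0.8], [0, 0, 0, 0, 0, -7, 0.8], [0, 0, 0, 0, 0, -7, 0.8], [0, 0, 0, 0, 0, -7, 0.8]])

```text
time: 18.5
tcp_pos: [0.523, -0.0164, 0.2374]
tool_rot: [0.588, 0.809, 0.0, 0.0]
contact_force: [0.7, -0.1, 0.0]
grip_width: 0.45
grip_force: 20.0
```

Request:
move_arm(targets=[[0, 0, 0, 0, 0, -0.3, 0.8], [0, 0, 0, 0, 0, -0.5, 0.8], [0, 0, 0, 0, 0, -0.56, 0.8], [0, 0, 0, 0, 0, -0.56, 0.8], [0, 0, 0, 0, 0, -0.56, 0.8], [0, 0, 0, 0, 0, -0.56, 0.8]])

```text
time: 19.1
tcp_pos: [0.5227, -0.0163, 0.2316]
tool_rot: [0.588, 0.809, 0.0, 0.0]
contact_force: [-0.0, 0.1, -1.8]
grip_width: 0.449
grip_force: 20.0
```

Request:
move_arm(targets=[[0, 0, 0, 0, 0, 0, -1], [0, 0, 0, 0, 0, 0, -1], [0, 0, 0, 0, 0, 0, -1], [0, 0, 0, 0, 0, 0, -1], [0, 0, 0, 0, 0, 0, -1], [0, 0, 0, 0, 0, 2, -1], [0, 0, 0, 0, 0, 5, -1], [0, 0, 0, 0, 0, 10, -1]])

```text
time: 19.9
tcp_pos: [0.521, -0.0162, 0.3291]
tool_rot: [0.588, 0.809, -0.002, -0.003]
contact_force: [-0.1, 1.3, -0.4]
grip_width: 1.001
grip_force: 0.0
```

Request:
move_arm(targets=[[0, 0, 0, 0, 25, 2, -1], [0, 0, 0, 0, 25, 2, -1], [0, 0, 0, 0, 25, 2, -1], [0, 0, 0, 0, 25, 2, -1], [0, 0, 0, 0, 25, 2, -1], [0, 0, 0, 0, 25, 2, -1], [0, 0, 0, 0, 25, 2, -1], [0, 0, 0, 0, 25, 2, -1], [0, 0, 0, 0, 25, 2, -1]])

```text
time: 20.8
tcp_pos: [0.5227, 0.2322, 0.3511]
tool_rot: [0.588, 0.809, -0.0, -0.0]
contact_force: [1.2, -0.6, 0.4]
grip_width: 1.004
grip_force: 0.0
```

```bash
python3 - <<'E'
from fit import *
a=[imaging.capture(n)["img"] for n in("scene","top")]
cv2.imwrite("pics/f.png",np.hstack([cv2.resize(a[0][190:280,270:370],(400,360),interpolation=2),cv2.resize(a[1][130:220,270:370],(400,360),interpolation=2)])[:,:,::-1])
E
```

```text
(no output)
```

View pics/f.png

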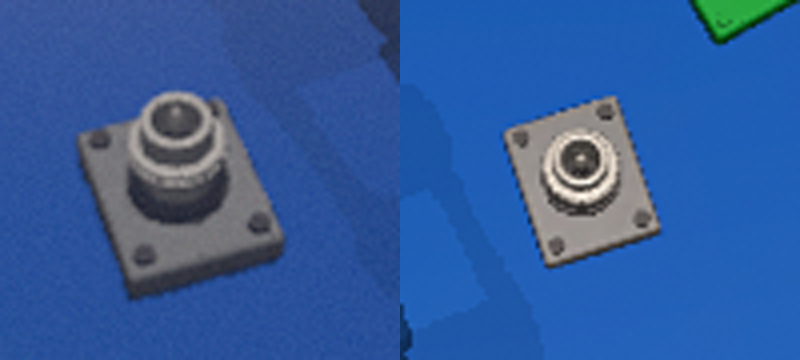

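The stack is level around the bolt, at (180,150) left and (580,165) right: spacer, washer, then bushing with its flange down. The gripper is clear.

```bash
python3 -c "
from cell import job
print(job.job_done())"
```

```text
the job is handed in; nothing more can be done
None
```

I threaded the spacer, the washer and the flange-down bushing onto the grey bracket's bolt in that order, and handed the job in at about 21 s; the last pictures show the stack level and the gripper clear.

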